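# Check the plate gap with a feeler blade

## Robot

A 6-joint arm with a two-finger parallel gripper is mounted at the origin on a cart in front of the work surface, level with it; the furniture and walls round the work are solid. World frame = base frame: x ahead of the robot, y to its left, z up, the work surface at z = 0. Lengths are in mm, angles in rad, forces in N, time in s.
With the tool pointing down it reaches from about 425 to 1125 mm from the base axis. Payload 14.9 kg.
Tool frame: the origin (TCP) lies on the mounting face of the last link; the fingertips stand 191 mm ahead of it and the grasp point (between the pads) lies 172 mm ahead of it; z points along the fingers, y is the line along which they close (so a half turn about z gives the same grasp; the last joint's range is limited). The gripper opens to 91 mm and grips with 3 to 60 N. Pads are 32 mm wide; open, the fingers measure 118 mm over their backs; the gripper's body (76 mm by 178 mm) begins 60 mm behind the grasp point.
Start: joints at [-1.193, 0.379, 1.734, -0, 1.028, -0.033], TCP at [279.538, -641.778, 404.732] pointing down, gripper open.
Joint ranges: [-2.77, 2.77], [-0.74, 2.19], [0, 2.66], [-1.06, 4.2], [0.31, 2.87], [-3.08, 3.08]. Speed limits (rad/s): [1.89, 1.89, 2.39, 3.14, 3.14, 3.14].

## Interface

Orientations are given as a rotation vector (axis times angle).
In Python, from cell import ctrl gives the robot as it stands.
- The arm moves only by the tool arm_command, never from a script. Its argument "motion" is a list that holds one entry, the list of rows, each a list of 7 numbers: the opening, from 0 (shut) to 1 (fully open), then the shift along the tool's x, y, z in cm, then the turn, a rotation vector about the tool's x, y, z in degrees. In form: [[[gripper, x, y, z, rx, ry, rz], ...]]. A call has exactly 10 rows; each row shifts and turns the commanded pose from where the row before left it, along the tool's axes as they then stand; what a row does not reach is not made up. A row lasts 1/8 s, in which the tool goes at most 62.5 mm and 10.7 degrees, less where a joint would pass 70% of its speed; a pose out of reach is approached as far as the arm can. A call is refused whole if a number of a shift passes 6.25 or a number of a turn 10.7, either way. A call with a gripper value outside its range is refused whole. The fingers move at their own pace and stop on an object; "grip_force" is the grip in N (left out, the last holds). Time passes only in rows, so rows that do not move let the fingers close, or fill a call up. It gives the time, the measured TCP pose, the force, the opening and the grip force at its end, in the units of the state.
- ctrl.get_obs(): the state, without advancing time (a new reading comes with each control period).
- ctrl.read_camera(name): name is "scene" or "top" or "wrist"; returns a dict with "frame" (384x512x3 uint8, red, green, blue), "fx", "fy", "cx", "cy" (pixels), "R" (3x3) and "t" (3): a world point X has camera coordinates R X + t. Camera axes: x right, y down, z forward; pixel columns grow to the right and rows downward; lengths in mm; the calibration is good to about 2 mm. A picture is of the moment at which its call begins. There is no depth.
- ctrl.close_job(): hands the job in; it is judged then, once.
The state is a dict: "time_s": time; "q": joint angles; "qd": joint speeds; "tau": joint torques, N m; "tool_pos": TCP position; "ee_rot": TCP orientation; "wrist_force": force on the tool from outside, world axes, zero at the start; "torque": the same for the moment, N m; "gripper_width": finger opening in mm; "grasp_force": force on a finger pad.
Only numpy, scipy, OpenCV 4.12 (cv2) and the standard library are available. Lean on these libraries where they do the work, as an engineer would, in place of code of your own. Each camera call takes 0.05 s, during which the arm holds its last target. There are 200 camera calls.

## Task

Gently lower the hinged upper plate of the test fixture until it rests fully closed on its stops. Then pick up the feeler gauge by its orange grip and slide its steel blade, flat and straight, into the middle of the gap between the two plates from the open side until it drags snugly between them, without prising the upper plate up again. Finish while still holding the gauge there, blade pinched between the plates, and do not disturb the other things on the worktop.

Things in the scene. Friction and masses are not known exactly. Their poses are not given: they have to be found in the camera images.
- fixture: grey fixture, 165 x 120 mm, origin under its centre; fixed. Its steel lower plate (112 mm wide, top 30 mm up) reaches 30 mm out of the gap's mouth towards -x as a bare lip. Closed, the gap is 8 mm high at the mouth and narrows by 1.2 mm per 10 mm inwards: the 3 mm blade lying on the lower plate drags from about 42 mm in; pushed on it meets 3 to 10 N and slowly lifts the upper plate
- lid (a joint): hinge of the upper plate: 0 = closed on its stops, grows as its front edge rises, up to 1.4 rad; starts 0.6 to 0.95 rad. A stiff friction hinge (about 0.32 N m): the plate stays where it is left; about 3 to 6 N downward at the blue pad moves it
- lid_hinge (a point): middle of the hinge axis of the upper plate, at the far end of the fixture, about 24 mm above the worktop; the axis runs along the fixture's y
- lid_pad (a point): middle of the blue thumb pad's upper face (26 x 50 mm), near the free edge on top of the aluminium upper plate (110 mm wide, 6 mm thick; free edge 120 mm from the hinge axis, pad centre 104 mm along the plate and 8 mm above the plane of its underside, which holds the axis). Closed, the plate still slopes up 0.12 rad from hinge to free edge
- mouth (a point): middle of the mouth of the gap, on the upper face of the lower plate, 30 mm above the worktop, straight below the upper plate's free edge when closed. x points level into the gap, towards the hinge (120 mm on), z up. Black rubber stops, 9 mm across, stand 48 mm to either side, 7 mm in
- feeler_grip (a point): centre of the feeler gauge's upright orange grip (46 mm long in x, 14 mm wide in y, 45 mm tall in z), 28 mm above the underside of the blade. x points along the blade to its tip, z up. Gauge 0.09 kg, lying with the blade flat on the worktop
- feeler_tip (a point): middle of the blade's tip, 100 mm ahead of the grip's centre along x and 1.5 mm above the blade's underside. The blade is flat steel, 18 mm wide, 3 mm thick, runs under the whole grip and stands 77 mm out in front of it
- stopper_mid (a point): centre of a loose red rubber stopper, 29 mm across, 28 mm tall: leave alone
- dropper_mid (a point): centre of a loose brown dropper bottle, 33 mm across, 102 mm tall: leave alone
- tealight_mid (a point): centre of a loose tealight in its metal cup, 39 mm across, 17 mm tall: leave alone
Not all that is in view belongs to the job. Of the things that look like the part that bears feeler_grip, the middle-sized one is meant.

How it is judged (in metres and radians):
On the way:
1. the upper plate is lowered onto its stops while the blade is still well away from the gap (value of joint lid below 0.03 rad and distance between feeler_tip and mouth above 0.08 m), for 0.2 s.
At the end, for the whole second after the job is handed in: Gauge still gripped (over 2 N) and at rest; tip 25 to 62 mm inside the mouth, within 25 mm of its middle, blade within 0.2 rad of straight; upper plate bears on the blade with over 0.6 N and is raised less than 0.045 rad (5 mm at its edge) (x of feeler_tip in the frame of mouth between 0.025 and 0.062 m and y of feeler_tip in the frame of mouth between -0.025 and 0.025 m and angle between the x axis of feeler_tip and the x axis of mouth, either way round below 0.2 rad and value of joint lid below 0.045 rad and contact force between feeler and lid above 0.6 N and contact force between the fingers and feeler above 2 N and linear speed of feeler below 0.01 m/s); the arm keeps its last pose, push and grip.
It fails at once if the upper plate was slammed (faster than 3 rad/s) (velocity of joint lid below -3 rad/s).
It fails at once if the red stopper was disturbed (30 mm) (distance of stopper_mid from where it was at the start of the episode above 0.03 m).
It fails at once if the dropper bottle was disturbed (30 mm) (distance of dropper_mid from where it was at the start of the episode above 0.03 m).
It fails at once if the tealight was disturbed (30 mm) (distance of tealight_mid from where it was at the start of the episode above 0.03 m).
It also fails if it takes over 72 s, if anything falls off the work surface, if the arm or the gripper's body presses on something with over 40 N, if the wrist force passes 120 N, or if a joint passes its speed limit or range.

## Working session

There is one attempt and no reset: what is moved stays moved. The work goes in short steps, Python scripts to look and compute and a tool call to move; the robot and the scene stay as the last step left them, time stands still between calls to the robot, and variables do not carry over. Pictures are saved under pics/ and viewed, at most 10 in all, crops included, and the job is handed in when it is done.

Besides the shell and the picture viewer there is one more tool, called after ">>>" by a JSON object that holds its "method" and its "body", one argument or row to a line. arm_command: Moves the arm, as the interface text tells. Its arguments: {"type":"object","properties":{"motion":{"type":"array","items":{"type":"array","items":{"type":"array","items":{"type":"number"}}}},"grip_force":{"type":"number"}},"required":["motion"]}

```bash
mkdir -p pics && ls && python3 - <<'E'
from cell import ctrl
import cv2,pickle
d={}
for n in("scene","top","wrist"):
    c=ctrl.read_camera(n);d[n]=c
    print(n,c["fx"],c["cx"],c["cy"],c["R"],c["t"])
    cv2.imwrite(f"pics/{n}0.png",c["frame"][:,:,::-1])
pickle.dump(d,open("cams0.pkl","wb"))
print(ctrl.get_obs())
E
```

```text
pics
scene 405.1961580717535 261.4261897390295 193.20977961577904 [[ 0.66885275  0.7433554  -0.00766413]
 [ 0.65377516 -0.59309554 -0.46991033]
 [-0.35385595  0.3092902  -0.88268088]] [-321.99912283 -415.1990932  1683.74523825]
top 419.4892347296758 253.7451706764038 186.00028759912797 [[-1.26807704e-02 -9.99916464e-01 -2.50248561e-03]
 [-9.86028001e-01  1.29202814e-02 -1.66077837e-01]
 [ 1.66096296e-01  3.61525961e-04 -9.86109471e-01]] [ -97.89500792  598.07749076 1624.51879328]
wrist 315.7639629557679 255.82223573756895 195.35191975735867 [[ 0.39914991 -0.91688516 -0.00098128]
 [-0.88289827 -0.38464256  0.26933387]
 [-0.24732567 -0.10663822 -0.96304637]] [-700.32179541  -30.34609314  391.60376387]
{'time_s': 0.15, 'q': array([-1.19329270e+00,  3.79324763e-01,  1.73464796e+00, -2.79684798e-05,
        1.02854761e+00, -3.32982385e-02]), 'qd': array([-0.00064099, -0.00108979, -0.00097321, -0.00064194, -0.00135929,
       -0.00072178]), 'tau': array([-2.05533892e-03, -7.64119005e+01, -4.34661198e+01,  6.50078827e-02,
        4.09063383e-02,  2.19554977e-06]), 'tool_pos': array([ 279.48255377, -641.62983052,  404.21256346]), 'ee_rot': array([-3.07465875e+00, -6.40594859e-01,  2.86534360e-04]), 'wrist_force': array([ 0.53061072, -1.23458754,  0.47162963]), 'torque': array([-0.01421926, -0.05678978, -0.00131488]), 'grasp_force': 0.0, 'gripper_width': 91.47464607068227}
```

View pics/top0.png

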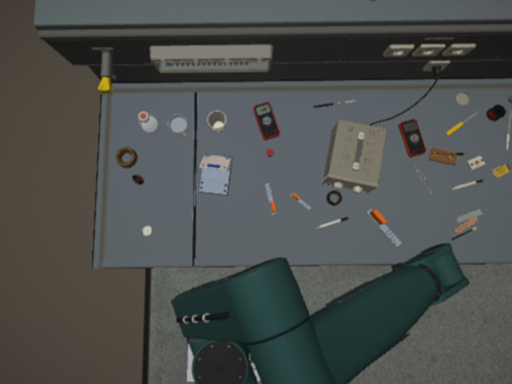

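View pics/scene0.png

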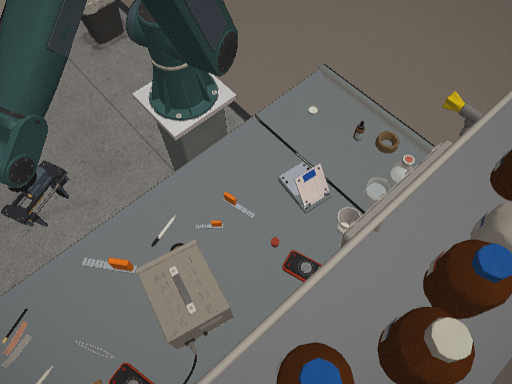

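```bash
python3 - <<'E'
import pickle,cv2,numpy as np
d=pickle.load(open("cams0.pkl","rb"))
a=d["top"]["frame"][135:235,175:325]; b=d["scene"]["frame"][145:245,200:350]
z=lambda i:cv2.resize(i,None,fx=5,fy=5,interpolation=cv2.INTER_CUBIC)[:,:,::-1]
o=np.vstack([cv2.resize(z(a),(750,500))[:,:,:],z(b)])
o=cv2.resize(np.hstack([z(a)[:, :]]),(750,500));cv2.imwrite("pics/ta.png",o);cv2.imwrite("pics/sa.png",z(b))
E
```

```text
(no output)
```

View pics/ta.png

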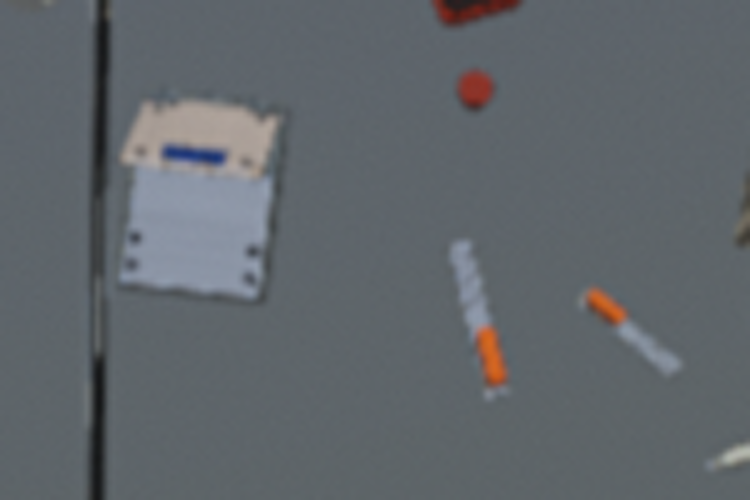

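View pics/sa.png

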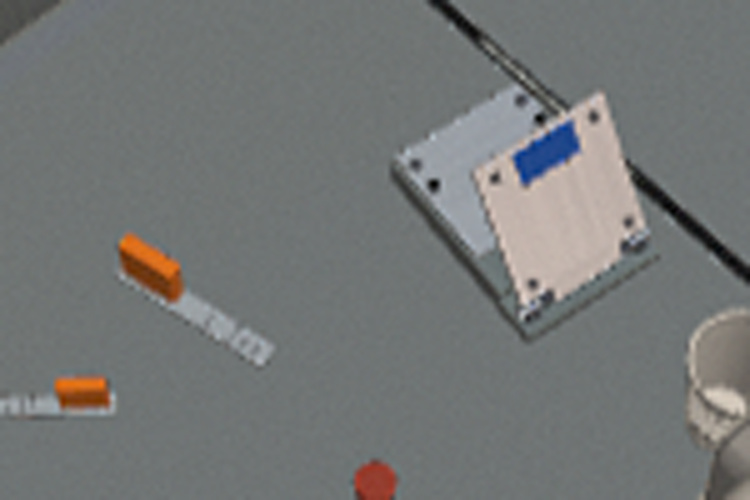

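```bash
cat > h.py <<'E'
import numpy as np,cv2
def ray(c,u,v):
    R=c["R"];o=-R.T@c["t"];d=R.T@np.array([(u-c["cx"])/c["fx"],(v-c["cy"])/c["fy"],1]);return o,d/np.linalg.norm(d)
def onz(c,u,v,z):
    o,d=ray(c,u,v);return o+d*(z-o[2])/d[2]
def tri(r1,r2):
    A=0;b=0
    for o,d in(r1,r2):
        M=np.eye(3)-np.outer(d,d);A=A+M;b=b+M@o
    p=np.linalg.solve(A,b);return p,[np.linalg.norm((np.eye(3)-np.outer(d,d))@(p-o)) for o,d in(r1,r2)]
def blobs(c,lo,hi,amin=8):
    m=cv2.inRange(cv2.cvtColor(c["frame"],cv2.COLOR_RGB2HSV),lo,hi)
    n,_,s,ce=cv2.connectedComponentsWithStats(m)
    return [(ce[i],s[i,4]) for i in range(1,n) if s[i,4]>=amin]
BLUE=((105,130,60),(125,255,255));ORG=((3,180,120),(18,255,255))
E
python3 - <<'E'
import pickle;from h import *
np.set_printoptions(precision=1,suppress=True)
d=pickle.load(open("cams0.pkl","rb"));T,S=d["top"],d["scene"]
print(blobs(T,*BLUE),blobs(S,*BLUE));print(blobs(T,*ORG),blobs(S,*ORG))
f=lambda p:(175+(p[0]-2)/5,135+(p[1]-2)/5); g=lambda p:(200+(p[0]-2)/5,145+(p[1]-2)/5)
for n,p,q in[("corner L",(118,286),(518,85)),("corner R",(262,301),(394,162))]:
    print(n,onz(T,*f(p),30),onz(S,*g(q),30),tri(ray(T,*f(p)),ray(S,*g(q))))
for p in[(135,238),(253,252)]:print("stop top",onz(T,*f(p),36))
for q in[(540,118),(434,185)]:print("stop scene",onz(S,*g(q),36))
print("pad",tri(ray(T,*f((194,155))),ray(S,*g((547,152)))))
print("lid fr cornL",tri(ray(T,*f((122,163))),ray(S,*g((603,93)))),"R",tri(ray(T,*f((262,177))),ray(S,*g((473,173)))))
print("grip",tri(ray(T,*f((491,355))),ray(S,*g((151,267)))))
print("tip",onz(T,*f((460,242)),3),onz(S,*g((266,352)),3))
E
```

```text
[(array([168.8,  63.6]), np.int32(9)), (array([212.8, 165.5]), np.int32(17))] [(array([308.8, 175. ]), np.int32(74)), (array([492.8, 262.2]), np.int32(1177)), (array([319.4, 372.7]), np.int32(854))]
[(array([269.4, 152.2]), np.int32(12)), (array([295.5, 195.8]), np.int32(16)), (array([272.8, 205.9]), np.int32(27)), (array([379.1, 216. ]), np.int32(74))] [(array([230.2, 196.9]), np.int32(54)), (array([215.9, 223. ]), np.int32(48)), (array([272.7, 239.6]), np.int32(11)), (array([291.4, 269.7]), np.int32(49)), (array([120.5, 263.1]), np.int32(177)), (array([125.2, 363.4]), np.int32(8)), (array([141. , 374.6]), np.int32(42)), (array([116. , 371.5]), np.int32(8))]
corner L [579.3 118.6  30. ] [583.4 114.7  30. ] (array([580.3, 119.3,  21.8]), [np.float64(0.47541674433051345), np.float64(0.4754167443307154)])
corner R [565.6   2.5  30. ] [570.    2.7  30. ] (array([567.1,   3.9,  24.4]), [np.float64(1.2404226590745402), np.float64(1.2404226590743956)])
stop top [617.4 104.5  36. ]
stop top [604.7   9.3  36. ]
stop scene [616.5 103.5  36. ]
stop scene [605.3   8.3  36. ]
pad (array([667.8,  49.1, 114. ]), [np.float64(0.4036611088334041), np.float64(0.4036611088333997)])
lid fr cornL (array([661.9, 105.4, 120.5]), [np.float64(1.40353537182673), np.float64(1.403535371826791)]) R (array([648.6,  -3.3, 121.8]), [np.float64(0.4184802308086476), np.float64(0.41848023080865704)])
grip (array([ 519. , -181.3,   32. ]), [np.float64(0.570749571004988), np.float64(0.5707495710050586)])
tip [ 616.5 -158.6    3. ] [ 611.1 -157.2    3. ]
```

>>> {"method": "arm_command", "body": {
  "motion": [
    [[0,0,0,0,0,0,10],[0,0,0,0,0,0,10],[0,0,0,0,0,0,10.4],[0,2,-4.3,0,0,0,0],[0,2,-4.3,0,0,0,0],[0,2,-4.3,0,0,0,0],[0,2,-4.3,0,0,0,0],[0,2,-4.3,0,0,0,0],[0,2,-4.3,0,0,0,0],[0,2,-4.3,0,0,0,0]]
  ],
  "grip_force": 20
}}

```text
time_s: 1.4
tool_pos: [455.1, -358.3, 404.7]
ee_rot: [-3.136, 0.188, 0.0]
wrist_force: [0.9, -0.1, 0.3]
gripper_width: 0.1
grasp_force: 0.0
```

>>> {"method": "arm_command", "body": {
  "motion": [
    [[0,2,-4.3,0,0,0,0],[0,2,-4.3,0,0,0,0],[0,2,-4.3,0,0,0,0],[0,2,-4.3,0,0,0,0],[0,2,-4.3,0,0,0,0],[0,2,-4.3,0,0,0,0],[0,2,-4.3,0,0,0,0],[0,2,-4.3,0,0,0,0],[0,2.3,-4.3,0,0,0,0],[0,0,0,0,0,0,0]]
  ]
}}

```text
time_s: 2.65
tool_pos: [683.5, 5.1, 404.4]
ee_rot: [-3.136, 0.184, -0.0]
wrist_force: [-0.3, -0.1, -0.4]
gripper_width: 0.6
grasp_force: 0.0
```

```bash
python3 - <<'E'
from cell import ctrl;import cv2,pickle
from h import *
o=ctrl.get_obs();print(o["time_s"],o["tool_pos"],o["ee_rot"],o["wrist_force"],o["q"])
c=ctrl.read_camera("wrist");pickle.dump(c,open("w1.pkl","wb"));print(c["R"],c["t"])
cv2.imwrite("pics/w1.png",c["frame"][:,:,::-1])
E
```

```text
2.65 [683.54746915   5.12593593 404.40074631] [-3.13596810e+00  1.83745406e-01 -1.64903183e-04] [-0.29545837 -0.13423922 -0.36404951] [-2.66213303e-02  3.54077261e-01  1.76960941e+00  2.85089785e-04
  1.01779322e+00  1.66107720e+00]
[[-1.17041232e-01 -9.93127040e-01 -1.80418269e-04]
 [-9.56447154e-01  1.12669542e-01  2.69285009e-01]
 [-2.67413897e-01  3.16900097e-02 -9.63060513e-01]] [ 84.40607848 623.2839695  573.87721524]
```

View pics/w1.png

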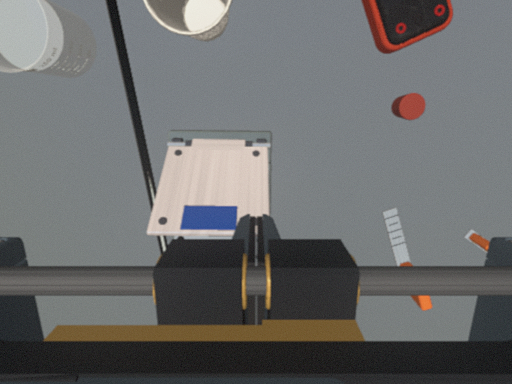

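```bash
python3 - <<'E'
import pickle;from h import *
np.set_printoptions(precision=1,suppress=True)
c=pickle.load(open("w1.pkl","rb"))
P=lambda X:(lambda p:(c["fx"]*p[0]/p[2]+c["cx"],c["fy"]*p[1]/p[2]+c["cy"]))(c["R"]@np.array(X)+c["t"])
print(P([668,49,114]),P([723,43,24]),blobs(c,*BLUE),blobs(c,*ORG))
print(onz(c,178,144,26),onz(c,262,144,26), onz(c,171,131,8),onz(c,271,131,8))
b=max(blobs(c,*BLUE),key=lambda x:x[1])[0];print(onz(c,*b,114))
print("tip",onz(c,389,210,2),"tip",onz(c,395,208,2), "grip top",onz(c,417,285,50))
E
```

```text
(np.float64(209.10679690835258), np.float64(218.01205388705608)) (np.float64(218.04569130953004), np.float64(145.2574951142277)) [(array([209.1, 217.6]), np.int32(1157))] [(array([400.3,  27.1]), np.int32(536)), (array([480.5, 241.3]), np.int32(84)), (array([405.9, 263.8]), np.int32(10)), (array([423.6, 301.7]), np.int32(150))]
[729.9  87.4  26. ] [718.8  -6.7  26. ] [744.3  97.4   8. ] [730.6 -19.    8. ]
[668.4  49.  114. ]
tip [ 614.  -158.4    2. ] tip [ 615.8 -166.     2. ] grip top [ 533.4 -172.    50. ]
```

>>> {"method": "arm_command", "body": {
  "motion": [
    [[0,0.65,-1.4,0.5,0,0,0],[0,0.65,-1.4,1.5,0,0,0],[0,0.65,-1.36,2,0,0,0],[0,0,0,2,0,0,0],[0,0,0,2,0,0,0],[0,-0.6,0,0.45,0,0,0],[0,-0.6,0,0.45,0,0,0],[0,-0.6,0,0.45,0,0,0],[0,-0.4,0,0.3,0,0,0],[0,0,0,0,0,0,0]]
  ]
}}

```text
time_s: 3.95
tool_pos: [684.7, 44.3, 308.3]
ee_rot: [-3.136, 0.188, -0.0]
wrist_force: [1.1, -0.6, -0.2]
gripper_width: 0.7
grasp_force: 0.0
```

>>> {"method": "arm_command", "body": {
  "motion": [
    [[0,-0.25,0,0.2,0,0,0],[0,-0.45,0,0.31,0,0,0],[0,-0.45,0,0.31,0,0,0],[0,-0.41,0,0.35,0,0,0],[0,-0.41,0,0.35,0,0,0],[0,-0.37,0,0.39,0,0,0],[0,-0.37,0,0.39,0,0,0],[0,-0.33,0,0.42,0,0,0],[0,-0.33,0,0.42,0,0,0],[0,0,0,0,0,0,0]]
  ]
}}

```text
time_s: 5.2
tool_pos: [651.1, 48.3, 276.3]
ee_rot: [3.136, -0.188, -0.002]
wrist_force: [0.1, 0.2, 0.1]
gripper_width: 0.2
grasp_force: 0.0
```

>>> {"method": "arm_command", "body": {
  "motion": [
    [[0,-0.29,0,0.46,0,0,0],[0,-0.29,0,0.46,0,0,0],[0,-0.24,0,0.48,0,0,0],[0,-0.24,0,0.48,0,0,0],[0,-0.18,0,0.5,0,0,0],[0,-0.18,0,0.5,0,0,0],[0,-0.14,0,0.5,0,0,0],[0,-0.1,0,0.4,0,0,0],[0,0,0,0,0,0,0],[0,0,0,0,0,0,0]]
  ]
}}

```text
time_s: 6.45
tool_pos: [635.0, 50.3, 239.1]
ee_rot: [3.136, -0.188, 0.0]
wrist_force: [-0.2, 0.2, 1.1]
gripper_width: 0.6
grasp_force: 0.0
```

>>> {"method": "arm_command", "body": {
  "motion": [
    [[0,0,0,0.2,0,0,0],[0,0,0,0.2,0,0,0],[0,0,0,0.1,0,0,0],[0,0,0,0.1,0,0,0],[0,0,0,0,0,0,0],[0,0,0,0,0,0,0],[0,0,0,0,0,0,0],[0,0,0,0,0,0,0],[0,0,0,0,0,0,0],[0,0,0,0,0,0,0]]
  ]
}}

```text
time_s: 7.7
tool_pos: [635.2, 50.3, 234.5]
ee_rot: [3.136, -0.188, -0.001]
wrist_force: [-10.5, -1.0, 27.6]
gripper_width: 0.6
grasp_force: 12.9
```

```bash
python3 - <<'E'
from cell import ctrl;import cv2,pickle
from h import *
np.set_printoptions(precision=1,suppress=True)
o=ctrl.get_obs();print(o["tool_pos"],o["wrist_force"])
d={n:ctrl.read_camera(n) for n in("scene","top","wrist")}
pickle.dump(d,open("cams2.pkl","wb"))
print([blobs(d[n],*BLUE) for n in d])
S=d["scene"];z=lambda i:cv2.resize(i,None,fx=4,fy=4,interpolation=cv2.INTER_CUBIC)[:,:,::-1]
cv2.imwrite("pics/s2.png",z(S["frame"][115:245,230:420]))
E
```

```text
[635.2  50.3 234.5] [-10.5  -1.   27.6]
[[(array([492.8, 262.2]), np.int32(1173)), (array([319.4, 372.7]), np.int32(854))], [(array([168.6,  63.6]), np.int32(8))], [(array([255.8, 250.4]), np.int32(8)), (array([255.8, 259.5]), np.int32(13))]]
```

View pics/s2.png

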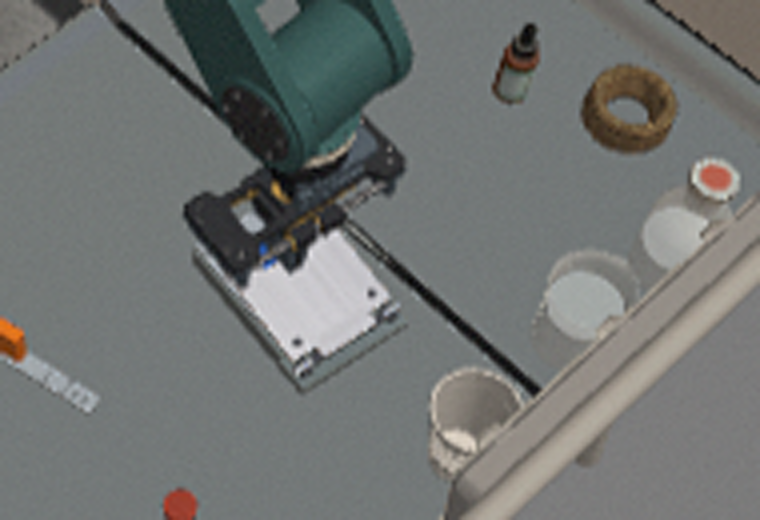

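>>> {"method": "arm_command", "body": {
  "motion": [
    [[0,0,0,-0.5,0,0,0],[0,0,0,-2.5,0,0,0],[0,0,0,-4,0,0,0],[0,0,0,-4,0,0,0],[0,0,0,-3,0,0,-10.2],[1,0,0,-3,0,0,-10.2],[1,-3.7,3,0,0,0,0],[1,-3.7,3,0,0,0,0],[1,-3.7,3,0,0,0,0],[1,-3.7,3,0,0,0,0]]
  ]
}}

```text
time_s: 9.1
tool_pos: [518.1, -102.0, 403.0]
ee_rot: [3.12, 0.371, 0.0]
wrist_force: [0.6, 0.0, 0.4]
gripper_width: 47.7
grasp_force: 0.0
```

>>> {"method": "arm_command", "body": {
  "motion": [
    [[1,-3.8,3.1,0,0,0,0],[1,-3.8,3.1,0,0,0,0],[1,0,0,0,0,0,0],[1,0,0,0,0,0,0],[1,0,0,0,0,0,0],[1,0,0,0,0,0,0],[1,0,0,0,0,0,0],[1,0,0,0,0,0,0],[1,0,0,0,0,0,0],[1,0,0,0,0,0,0]]
  ]
}}

```text
time_s: 10.35
tool_pos: [459.8, -179.1, 403.0]
ee_rot: [3.12, 0.37, 0.0]
wrist_force: [0.8, -0.1, 0.2]
gripper_width: 91.4
grasp_force: 0.0
```

```bash
python3 - <<'E'
from cell import ctrl;import cv2,pickle
from h import *
np.set_printoptions(precision=1,suppress=True)
o=ctrl.get_obs();print(o["time_s"],o["tool_pos"],o["ee_rot"])
d={n:ctrl.read_camera(n) for n in("scene","top","wrist")}
pickle.dump(d,open("cams3.pkl","wb"))
print([blobs(d[n],*BLUE,amin=15) for n in d]);print(blobs(d["wrist"],*ORG))
cv2.imwrite("pics/w3.png",d["wrist"]["frame"][:,:,::-1])
E
```

```text
10.35 [ 459.8 -179.1  403. ] [3.1 0.4 0. ]
[[(array([299. , 175.7]), np.int32(78)), (array([492.8, 262.2]), np.int32(1173)), (array([319.3, 372.8]), np.int32(853))], [(array([213.6, 180.6]), np.int32(58))], [(array([494.7,  94.8]), np.int32(64))]]
[(array([362.9, 109.8]), np.int32(280)), (array([269.8, 126.8]), np.int32(476))]
```

View pics/w3.png

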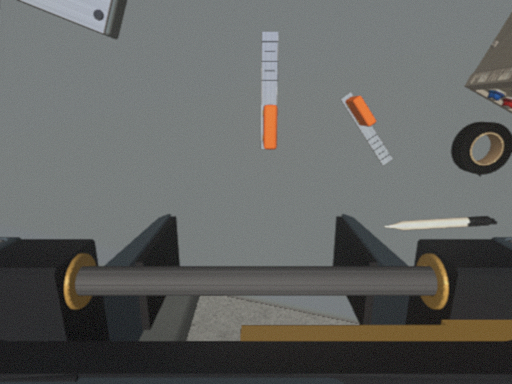

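```bash
python3 - <<'E'
import pickle;from h import *
np.set_printoptions(precision=1,suppress=True)
d=pickle.load(open("cams3.pkl","rb"));c=d["wrist"]
m=cv2.inRange(cv2.cvtColor(c["frame"],cv2.COLOR_RGB2HSV),*ORG)
ys,xs=np.nonzero(m[90:160,250:290]);ys+=90;xs+=250
for r in range(102,153,4):print(r,xs[ys==r].min() if (ys==r).any() else 0,xs[ys==r].max() if (ys==r).any() else 0,end='; ')
g=cv2.cvtColor(c["frame"],cv2.COLOR_RGB2GRAY)
for r in(36,60,95):
    w=g[r,255:290].astype(int);e=np.abs(np.diff(w));i=np.nonzero(e>12)[0];print("\nblade",r,255+i.min()+.5,255+i.max()+.5,end=' ')
    print(onz(c,(i.min()+i.max())/2+255.5,r,3)[:2])
print("rows",[int(v) for v in g[25:40,271]])
print("tip",onz(c,271,31,2))
r0,r1=ys.min(),ys.max();print(r0,r1,"front top",onz(c,270.5,r0,50.5),"back top",onz(c,269.8,r1,50.5))
t,s=d["top"],d["scene"];bt=[b for b in blobs(t,*BLUE,amin=15)][-1][0];bs=blobs(s,*BLUE,amin=15)[0][0]
print("pad",tri(ray(t,*bt),ray(s,*bs)))
E
```

```text
102 0 0; 106 266 275; 110 265 275; 114 264 275; 118 265 275; 122 265 275; 126 264 275; 130 265 275; 134 264 275; 138 264 275; 142 264 275; 146 265 275; 150 0 0; 
blade 36 261.5 278.5 [ 610.7 -159.7]

blade 60 261.5 276.5 [ 586.8 -164.6]

blade 95 260.5 277.5 [ 550.6 -173.7]
rows [123, 124, 122, 124, 122, 125, 136, 165, 174, 170, 168, 171, 171, 167, 168]
tip [ 616.  -159.5    2. ]
106 148 front top [ 538.6 -176.3   50.5] back top [ 497.3 -186.1   50.5]
pad (array([621.5,  54.8,  44.5]), [np.float64(0.6071264780467579), np.float64(0.6071264780469066)])
```

>>> {"method": "arm_command", "body": {
  "motion": [
    [[0.6,1.9,0.5,1,0,0,0],[0.6,1.9,0.55,2,0,0,0],[0.6,1.8,0.55,3,0,0,0],[0.6,0,0,3.5,0,0,0],[0.6,0,0,3.5,0,0,0],[0.6,0,0,3,0,0,0],[0.6,0,0,2,0,0,0],[0.6,0,0,1.5,0,0,0],[0.6,0,0,0.9,0,0,0],[0.6,0,0,0,0,0,0]]
  ]
}}

```text
time_s: 11.75
tool_pos: [518.1, -181.6, 198.9]
ee_rot: [-3.12, -0.37, 0.0]
wrist_force: [0.3, 0.5, 0.5]
gripper_width: 54.7
grasp_force: 0.0
```

>>> {"method": "arm_command", "body": {
  "motion": [
    [[0,0,0,0,0,0,0],[0,0,0,0,0,0,0],[0,0,0,0,0,0,0],[0,0,0,0,0,0,0],[0,0,0,0,0,0,0],[0,0,0,0,0,0,0],[0,0,0,0,0,0,0],[0,0,0,0,0,0,0],[0,0,0,0,0,0,0],[0,0,0,0,0,0,0]]
  ],
  "grip_force": 30
}}

```text
time_s: 13.0
tool_pos: [518.1, -181.5, 199.2]
ee_rot: [-3.12, -0.37, -0.0]
wrist_force: [-1.3, 1.2, 4.8]
gripper_width: 13.7
grasp_force: 30.0
```

>>> {"method": "arm_command", "body": {
  "motion": [
    [[0,0,0,-2,0,0,0],[0,0,0,-4,0,0,0],[0,0,0,-1,0,0,10.2],[0,0,0,0,0,0,10.2],[0,-1,-4.1,0,0,0,0],[0,-1,-4.1,0,0,0,0],[0,-1,-4.1,0,0,0,0],[0,-1,-4.1,0,0,0,0],[0,-0.9,-4.1,0,0,0,0],[0,-0.9,-4.2,0,0,0,0]]
  ]
}}

```text
time_s: 14.25
tool_pos: [489.6, 71.9, 269.0]
ee_rot: [3.136, -0.188, 0.0]
wrist_force: [0.4, -0.6, -1.7]
gripper_width: 13.5
grasp_force: 30.0
```

```bash
python3 - <<'E'
from cell import ctrl;import cv2,pickle
from h import *
np.set_printoptions(precision=1,suppress=True)
o=ctrl.get_obs();print(o["time_s"],o["tool_pos"],o["ee_rot"],o["wrist_force"])
d={n:ctrl.read_camera(n) for n in("scene","top","wrist")}
pickle.dump(d,open("cams4.pkl","wb"))
cv2.imwrite("pics/w4.png",d["wrist"]["frame"][:,:,::-1])
E
```

```text
14.25 [489.6  71.9 269. ] [ 3.1 -0.2  0. ] [ 0.4 -0.6 -1.7]
```

View pics/w4.png

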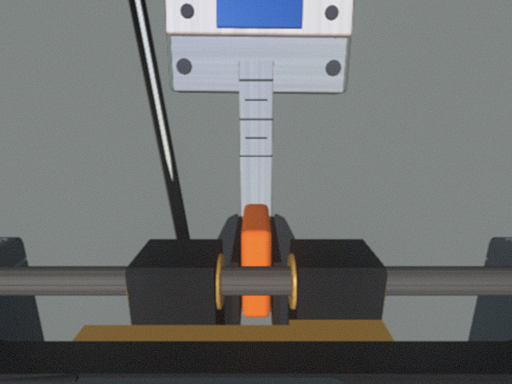

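>>> {"method": "arm_command", "body": {
  "motion": [
    [[0,0,0,1,0,0,0],[0,0,0,1.2,0,0,0],[0,0,0,1,0,0,0],[0,0,0,0.4,0,0,0],[0,0,0,0.1,0,0,0],[0,0,0,0,0,0,0],[0,0,0,0,0,0,0],[0,0,0,0,0,0,0],[0,0,0,0,0,0,0],[0,0,0,0,0,0,0]]
  ]
}}

```text
time_s: 15.65
tool_pos: [489.9, 70.7, 232.1]
ee_rot: [-3.136, 0.188, -0.0]
wrist_force: [-0.5, 0.0, -1.2]
gripper_width: 13.8
grasp_force: 30.0
```

>>> {"method": "arm_command", "body": {
  "motion": [
    [[0,0,0,0.05,0,0,0],[0,0,0,0.05,0,0,0],[0,0,0,0.05,0,0,0],[0,0,0,0,0,0,0],[0,0,0,0,0,0,0],[0,0,0,0,0,0,0],[0,0,0,0,0,0,0],[0,0,0,0,0,0,0],[0,0,0,0,0,0,0],[0,0,0,0,0,0,0]]
  ]
}}

```text
time_s: 16.9
tool_pos: [489.9, 70.6, 230.5]
ee_rot: [3.136, -0.188, 0.0]
wrist_force: [-0.2, 0.1, -1.5]
gripper_width: 13.9
grasp_force: 30.0
```

>>> {"method": "arm_command", "body": {
  "motion": [
    [[0,0,0,0.05,0,0,0],[0,0,0,0,0,0,0],[0,0,0,0.05,0,0,0],[0,0,0,0,0,0,0],[0,0,0,0,0,0,0],[0,0,0,0,0,0,0],[0,0,0,0,0,0,0],[0,0,0,0,0,0,0],[0,0,0,0,0,0,0],[0,0,0,0,0,0,0]]
  ]
}}

```text
time_s: 18.15
tool_pos: [489.9, 70.7, 229.6]
ee_rot: [-3.136, 0.188, -0.0]
wrist_force: [0.5, 0.3, -1.7]
gripper_width: 13.9
grasp_force: 30.0
```

>>> {"method": "arm_command", "body": {
  "motion": [
    [[0,0.5,0,0,0,0,0],[0,0.6,0,0,0,0,0],[0,0.6,0,0,0,0,0],[0,0.6,0,0,0,0,0],[0,0.6,0,0,0,0,0],[0,0.6,0,0,0,0,0],[0,0.5,0,0,0,0,0],[0,0,0,0.05,0,0,0],[0,0,0,0,0,0,0],[0,0,0,0,0,0,0]]
  ]
}}

```text
time_s: 19.4
tool_pos: [529.6, 65.9, 229.1]
ee_rot: [-3.136, 0.188, -0.0]
wrist_force: [0.4, -0.9, -0.0]
gripper_width: 13.5
grasp_force: 30.0
```

>>> {"method": "arm_command", "body": {
  "motion": [
    [[0,0,0,0.05,0,0,0],[0,0,0,0,0,0,0],[0,0,0,0,0,0,0],[0,0,0,0,0,0,0],[0,0,0,0,0,0,0],[0,0,0,0,0,0,0],[0,0,0,0,0,0,0],[0,0,0,0,0,0,0],[0,0,0,0,0,0,0],[0,0,0,0,0,0,0]]
  ]
}}

```text
time_s: 20.65
tool_pos: [529.6, 65.9, 228.9]
ee_rot: [-3.136, 0.188, -0.0]
wrist_force: [-2.7, -0.7, 9.4]
gripper_width: 14.2
grasp_force: 30.0
```

>>> {"method": "arm_command", "body": {
  "motion": [
    [[0,0,0,-0.04,0,0,0],[0,0.3,0,0,0,0,0],[0,0.3,0,0,0,0,0],[0,0.3,0,0,0,0,0],[0,0.3,0,0,0,0,0],[0,0.2,0,0,0,0,0],[0,0.1,0,0,0,0,0],[0,0,0,0,0,0,0],[0,0,0,0,0,0,0],[0,0,0,0,0,0,0]]
  ]
}}

```text
time_s: 21.9
tool_pos: [543.8, 64.1, 229.0]
ee_rot: [3.136, -0.188, -0.004]
wrist_force: [-10.3, 2.0, 15.0]
gripper_width: 13.7
grasp_force: 30.0
```

>>> {"method": "arm_command", "body": {
  "motion": [
    [[0,0.1,0,0,0,0,0],[0,0.1,0,0,0,0,0],[0,0.1,0,0,0,0,0],[0,0.1,0,0,0,0,0],[0,0,0,0,0,0,0],[0,0,0,0,0,0,0],[0,0,0,0,0,0,0],[0,0,0,0,0,0,0],[0,0,0,0,0,0,0],[0,0,0,0,0,0,0]]
  ]
}}

```text
time_s: 23.15
tool_pos: [547.6, 63.7, 229.0]
ee_rot: [3.136, -0.188, -0.005]
wrist_force: [-12.5, 0.5, 17.7]
gripper_width: 14.0
grasp_force: 30.0
```

>>> {"method": "arm_command", "body": {
  "motion": [
    [[0,0,0,-0.03,0,0,0],[0,0,0,-0.03,0,0,0],[0,0,0,0,0,0,0],[0,0,0,0,0,0,0],[0,0,0,0,0,0,0],[0,0,0,0,0,0,0],[0,0,0,0,0,0,0],[0,0,0,0,0,0,0],[0,0,0,0,0,0,0],[0,0,0,0,0,0,0]]
  ]
}}

```text
time_s: 24.4
tool_pos: [548.5, 63.6, 229.5]
ee_rot: [3.136, -0.188, -0.0]
wrist_force: [-4.8, -0.1, -5.9]
gripper_width: 13.8
grasp_force: 30.0
```

```bash
python3 - <<'E'
from cell import ctrl;import pickle
from h import *
np.set_printoptions(precision=3,suppress=True)
o=ctrl.get_obs();print(o["tool_pos"],o["ee_rot"],o["wrist_force"],o["torque"])
d={n:ctrl.read_camera(n) for n in("scene","top","wrist")}
pickle.dump(d,open("cams5.pkl","wb"))
t,s=d["top"],d["scene"];print([blobs(d[n],*BLUE,amin=15) for n in d])
# blade tilt check: grip outline in the wrist view, before and after
for f in("cams4.pkl","cams5.pkl"):
    w=pickle.load(open(f,"rb"))["wrist"];m=cv2.inRange(cv2.cvtColor(w["frame"],cv2.COLOR_RGB2HSV),*ORG)
    ys,xs=np.nonzero(m[195:270]);print(ys.min()+195,xs.min(),xs.max(),len(xs))
E
```

```text
[548.472  63.574 229.519] [ 3.136 -0.188 -0.   ] [-4.83  -0.051 -5.92 ] [ 0.113  1.412 -0.01 ]
[[(array([298.962, 175.744]), np.int32(78)), (array([492.859, 262.174]), np.int32(1168)), (array([319.401, 372.737]), np.int32(856))], [], [(array([253.492, 111.365]), np.int32(4851))]]
205 241 270 1417
205 241 270 1262
```

>>> {"method": "arm_command", "body": {
  "motion": [
    [[0,0,0,0.02,0,0,0],[0,0.1,0,0,0,0,0],[0,0.1,0,0,0,0,0],[0,0.1,0,0,0,0,0],[0,0,0,0,0,0,0],[0,0,0,0,0,0,0],[0,0,0,0,0,0,0],[0,0,0,0,0,0,0],[0,0,0,0,0,0,0],[0,0,0,0,0,0,0]]
  ]
}}

```text
time_s: 25.8
tool_pos: [551.3, 63.3, 229.4]
ee_rot: [3.136, -0.188, -0.001]
wrist_force: [-9.0, 0.4, -1.2]
gripper_width: 13.6
grasp_force: 30.0
```

```bash
python3 - <<'E'
from cell import ctrl;import pickle
from h import *
np.set_printoptions(precision=3,suppress=True)
o=ctrl.get_obs();print(o["time_s"],o["tool_pos"],o["ee_rot"],o["wrist_force"],o["torque"])
d={n:ctrl.read_camera(n) for n in("scene","top","wrist")}
print([blobs(d[n],*BLUE,amin=15) for n in d])
cv2.imwrite("pics/w6.png",d["wrist"]["frame"][:,:,::-1])
E
```

```text
25.8 [551.256  63.286 229.383] [ 3.136 -0.188 -0.001] [-9.023  0.391 -1.182] [0.263 1.74  0.027]
[[(array([298.962, 175.744]), np.int32(78)), (array([492.795, 262.198]), np.int32(1174)), (array([319.358, 372.756]), np.int32(854))], [], [(array([253.713, 116.708]), np.int32(4839))]]
```

View pics/w6.png

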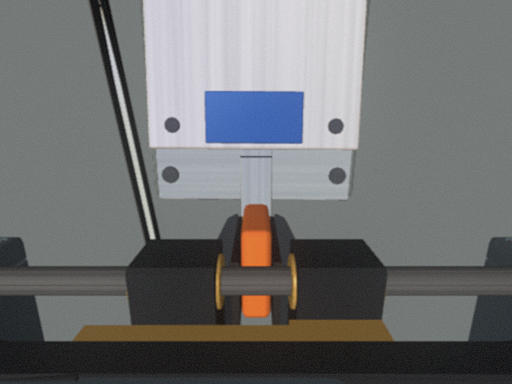

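```bash
python3 -c "
from cell import ctrl
print(ctrl.close_job())"
```

```text
the job is handed in; nothing more can be done
None
```

I lowered the upper plate onto its stops and slid the middle-sized gauge in straight, to an estimated 47 mm. It drags at about 9 N with no visible lift of the plate, and I handed the job in still gripping it at about 26 s; no verdict was returned.

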